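Gauge-check bored sleeves and sort them

ROBOT

A 6-joint arm with a two-finger parallel gripper is mounted at the origin on the work surface. World frame = base frame: x ahead of the robot, y to its left, z up, the work surface at z = 0. Lengths are in mm, angles in rad, forces in N, time in s.
With the tool pointing down it reaches from about 400 to 925 mm from the base axis. Payload 12.5 kg.
Tool frame: the origin (TCP) lies between the finger pads; the fingertips stand env.tip_extent ahead of it and the grasp point (between the pads) lies 11 mm behind it (env.tip_extent is the distance from the TCP to the fingertips, in mm); z points along the fingers, y is the line along which they close (so a half turn about z gives the same grasp; the last joint's range is limited). The gripper opens to 95 mm and grips with 3 to 60 N. Pads are 20 mm wide; open, the fingers measure 119 mm over their backs; the gripper's body (75 mm by 180 mm) begins 59 mm behind the grasp point.
Start: joints at [1.15, 0.491, 1.559, -0, 1.092, -0.106], TCP at [193.5, 594.31, 222.661] pointing down, gripper open.
Joint ranges: [-3.1, 3.1], [-0.84, 2.19], [0.05, 2.79], [-1.13, 4.28], [0.06, 2.93], [-2.69, 2.69]. Speed limits (rad/s): [2.22, 2.22, 2.79, 3.14, 3.14, 3.14].

INTERFACE

Orientations are given as [roll, pitch, yaw] about the fixed x, y, z axes, in that order (R = Rz(yaw) Ry(pitch) Rx(roll)).
In Python, from cell import env gives the robot as it stands.
- The arm moves only by the tool carry_out, never from a script. Its argument "motion" is a list of rows, each a list of 5 numbers: the shift along the tool's x, y, z in mm, then the turn about the tool's z in degrees, then the closure, from 0 (fully open) to 1 (shut). A call has 1 to 12 rows; each row shifts and turns the commanded pose from where the row before left it, along the tool's axes as they then stand; what a row does not reach is not made up. A row lasts 1/10 s, in which the tool goes at most 50 mm and 8.59 degrees, less where a joint would pass 70% of its speed; a pose out of reach is approached as far as the arm can. A call with a gripper value outside its range is refused whole. The fingers move at their own pace and stop on an object; the grip force is fixed at half the most. Time passes only in rows, so rows that do not move let the fingers close. It gives the time, the measured TCP pose, the force, the opening and the grip force at its end, in the units of the state.
- env.state(): the state, without advancing time (a new reading comes with each control period).
- env.read_camera(name): name is "scene" or "top" or "wrist"; returns a dict with "color" (384x512x3 uint8, red, green, blue), "K" (3x3 intrinsics, pixels), "R" (3x3) and "t" (3): a world point X has camera coordinates R X + t; the wrist camera has in their place "hand_eye" (4x4, takes a point from camera to tool coordinates, whose origin is the TCP and whose axes are the flange's). Camera axes: x right, y down, z forward; pixel columns grow to the right and rows downward; lengths in mm; the calibration is good to about 2 mm. A picture is of the moment at which its call begins: read the wrist's pose just before it. There is no depth.
- env.job_done(): hands the job in; it is judged then, once.
The state is a dict: "t": time; "joints": joint angles; "qvel": joint speeds; "tau": joint torques, N m; "eef_pos": TCP position; "tcp_rot": TCP orientation; "ft_force": force on the tool from outside, world axes, zero at the start; "moment": the same for the moment, N m; "opening": opening from 0.0 (shut) to 1.0 (fully open); "grip_force": force on a finger pad.
Only numpy, scipy, OpenCV 4.12 (cv2) and the standard library are available. Lean on these libraries where they do the work, as an engineer would, in place of code of your own. Each camera call takes 0.05 s, during which the arm holds its last target. There are 200 camera calls.

TASK

Check the two square aluminium sleeves from the rack, one at a time: push each one, open end first, onto the brass gauge pin as far as it will go, then take it off and lay it flat in the green tray if it went fully home against the stop face, or in the red tray if it stopped short, before you gauge the other. Either may be short-bored and they look alike, so both must be gauged; the readout head over the pin means that a sleeve must be put down and taken again by its black end to be pushed home. Leave the blue block and all the other things on the bench where they are.

Things in the scene. Friction and masses are not known exactly. Their poses are not given: they have to be found in the camera images.
- sleeve_1: Square aluminium sleeve 100 x 28 x 28 mm, 19 x 19 mm bore open at one end; last 22 mm at the closed end black. Bore 76 mm deep or short (52 mm): they look alike, only the gauge tells. Origin: centre of underside; x points out of the open end, z up. Starts lying in a rack bay, black end under the hood, open end 51 to 59 mm out of it
- sleeve_2: Square aluminium sleeve 100 x 28 x 28 mm, 19 x 19 mm bore open at one end; last 22 mm at the closed end black. Bore 76 mm deep or short (52 mm): they look alike, only the gauge tells. Origin: centre of underside; x points out of the open end, z up. Starts lying in a rack bay, black end under the hood, open end 51 to 59 mm out of it
- sleeve_1_mouth (a point): centre of the open end face of sleeve_1 (50 mm along x from its origin, 14 mm above its underside); same axes as the sleeve
- sleeve_2_mouth (a point): the same point of sleeve_2
- rack: Fixed grey rack: three bays at y = -80, 0, 80 mm, each with a part lying along x, open to -x (towards the robot). Origin: on the table below the middle of the hood's front edge. Deck top 40 mm high, x -35 to 65 mm, 260 mm wide. Blue hood over x 0 to 65 mm, underside 74, top 82 mm high; bays 36 mm wide under it. Grip parts in front of the hood; they come out along -x only
- gauge: Fixed gauge: base plate 130 x 80 x 12 mm, white column 60 mm wide (x -10 to 50 mm), horizontal brass pin d 16 mm with tapered nose pointing along -x, axis 70 mm high. White readout head 60 mm wide roofs the pin from x = -70 mm to the column, underside 94, top 108 mm high: hold a sleeve outside it, by the black end. Origin: on the table under the pin's axis; sleeves are pushed on along +x
- gauge_stop (a point): point on the pin's axis at the steel stop face, 70 mm above the table; axes as the gauge. A full-depth sleeve goes on until its open end meets this face; a short-bored one stops with its open end about 14 mm short of it
- gauge_tip (a point): tip of the gauge pin, 66 mm out from the stop face; axes as the gauge
- pass_tray: open-topped green plastic tray, 120 (x) x 160 (y) x 30 mm, walls and floor 4 mm thick, fixed; for sleeves that go fully home. Origin: centre of its underside; y along its long side. It stands front left or front right of the robot
- reject_bin: open-topped red plastic tray, 120 (x) x 160 (y) x 30 mm, walls and floor 4 mm thick, fixed; for sleeves that stop short. Origin: centre of its underside; y along its long side. It stands front left or front right of the robot
- blank: solid blue plastic block, 100 x 28 x 28 mm, in one bay of the rack. Origin: centre of its underside, x along it. Leave it where it is.
- screwdriver: screwdriver 150 mm long lying along its x, up to 30 mm thick, handle to -x. Origin: underside, midway along it. Leave it where it is.
- bottle: white bottle, 60 mm diameter, 150 mm tall, origin under its centre. Leave it where it is.
- jar: amber jar, 50 mm diameter, 42 mm tall, origin under its centre. Leave it where it is.
- heatsink: finned aluminium heatsink, 40 x 40 x 24 mm, origin under its centre. Leave it where it is.
- connector: small round connector, 28 mm diameter, 30 mm tall, origin under its centre. Leave it where it is.
Not all that is in view belongs to the job. What is shaped like the sleeve_2 but orange is not meant.

How it is judged (in metres and radians):
On the way, in this order (a step that is already met when the one before it is completed fails the run):
1. one sleeve is pushed onto the gauge pin as far as it goes (fully home, or to the end of its short bore) (((y of sleeve_1_mouth in the frame of gauge_stop between -0.004 and 0.004 m and z of sleeve_1_mouth in the frame of gauge_stop between -0.004 and 0.004 m and angle between the x axis of sleeve_1 and the x axis of gauge, either way round below 0.07 rad and x of sleeve_1_mouth in the frame of gauge_stop above -0.005 m) or (y of sleeve_2_mouth in the frame of gauge_stop between -0.004 and 0.004 m and z of sleeve_2_mouth in the frame of gauge_stop between -0.004 and 0.004 m and angle between the x axis of sleeve_2 and the x axis of gauge, either way round below 0.07 rad and x of sleeve_2_mouth in the frame of gauge_stop above -0.0205 m))), for 0.1 s.
2. with the first sleeve lying in its right tray, the other is pushed onto the gauge pin as far as it goes ((((y of sleeve_1_mouth in the frame of gauge_stop between -0.004 and 0.004 m and z of sleeve_1_mouth in the frame of gauge_stop between -0.004 and 0.004 m and angle between the x axis of sleeve_1 and the x axis of gauge, either way round below 0.07 rad and x of sleeve_1_mouth in the frame of gauge_stop above -0.005 m) and (x of sleeve_2 in the frame of reject_bin between -0.056 and 0.056 m and y of sleeve_2 in the frame of reject_bin between -0.076 and 0.076 m and x of sleeve_2_mouth in the frame of reject_bin between -0.056 and 0.056 m and y of sleeve_2_mouth in the frame of reject_bin between -0.076 and 0.076 m and angle between sleeve_2's own x axis and vertical between 1.47 and 1.67 rad and z of sleeve_2_mouth in the frame of reject_bin between 0 and 0.03 m)) or ((y of sleeve_2_mouth in the frame of gauge_stop between -0.004 and 0.004 m and z of sleeve_2_mouth in the frame of gauge_stop between -0.004 and 0.004 m and angle between the x axis of sleeve_2 and the x axis of gauge, either way round below 0.07 rad and x of sleeve_2_mouth in the frame of gauge_stop above -0.0205 m) and (x of sleeve_1 in the frame of pass_tray between -0.056 and 0.056 m and y of sleeve_1 in the frame of pass_tray between -0.076 and 0.076 m and x of sleeve_1_mouth in the frame of pass_tray between -0.056 and 0.056 m and y of sleeve_1_mouth in the frame of pass_tray between -0.076 and 0.076 m and angle between sleeve_1's own x axis and vertical between 1.47 and 1.67 rad and z of sleeve_1_mouth in the frame of pass_tray between 0 and 0.03 m)))), for 0.1 s.
At the end, for the whole second after the job is handed in: the full-depth sleeve lies level (within about 6 degrees) and wholly inside the green tray, the short-bored one likewise in the red tray, both at rest (x of sleeve_1 in the frame of pass_tray between -0.056 and 0.056 m and y of sleeve_1 in the frame of pass_tray between -0.076 and 0.076 m and x of sleeve_1_mouth in the frame of pass_tray between -0.056 and 0.056 m and y of sleeve_1_mouth in the frame of pass_tray between -0.076 and 0.076 m and angle between sleeve_1's own x axis and vertical between 1.47 and 1.67 rad and z of sleeve_1_mouth in the frame of pass_tray between 0 and 0.03 m and x of sleeve_2 in the frame of reject_bin between -0.056 and 0.056 m and y of sleeve_2 in the frame of reject_bin between -0.076 and 0.076 m and x of sleeve_2_mouth in the frame of reject_bin between -0.056 and 0.056 m and y of sleeve_2_mouth in the frame of reject_bin between -0.076 and 0.076 m and angle between sleeve_2's own x axis and vertical between 1.47 and 1.67 rad and z of sleeve_2_mouth in the frame of reject_bin between 0 and 0.03 m and linear speed of each of sleeve_1, sleeve_2 below 0.02 m/s and angular speed of each of sleeve_1, sleeve_2 below 0.2 rad/s); the robot touches nothing.
It fails at once if the blue blank is moved more than 20 mm (distance of blank from where it was at the start of the episode above 0.02 m).
It fails at once if another thing on the bench (screwdriver, bottle, jar, heatsink, connector) is moved more than 25 mm (distance of any of screwdriver, bottle, jar, heatsink, connector from where it was at the start of the episode above 0.025 m).
It also fails if it takes over 72 s, if anything falls off the work surface, if the arm or the gripper's body presses on something with over 40 N, if the wrist force passes 120 N, or if a joint passes its speed limit or range.

## Working session

There is one attempt and no reset: what is moved stays moved. The work goes in short steps, Python scripts to look and compute and a tool call to move; the robot and the scene stay as the last step left them, time stands still between calls to the robot, and variables do not carry over. Pictures are saved under pics/ and viewed, at most 10 in all, crops included, and the job is handed in when it is done.

Besides the shell and the picture viewer there is one more tool, called as name(argument=value, ...), one argument or row to a line, values as JSON. carry_out: Moves the arm, as the interface text tells. Its arguments: {"type":"object","properties":{"motion":{"type":"array"}},"required":["motion"]}

```bash
ls; mkdir -p pics; python3 - <<'E'
from cell import env
import cv2,numpy as np
print(env.state(), env.tip_extent)
for n in("scene","top"):
    c=env.read_camera(n); cv2.imwrite(f"pics/{n}0.png",c["color"][:,:,::-1]); np.savez(f"{n}0.npz",**c)
    print(n,c["K"].tolist(),np.round(c["R"],4).tolist(),c["t"])
print(env.read_camera("wrist")["hand_eye"])
E
```

```text
pics
{'t': 0.0, 'joints': array([ 1.15039924e+00,  4.91540323e-01,  1.55945123e+00, -8.98607237e-07,
        1.09167324e+00, -1.05607121e-01]), 'qvel': array([-6.21096660e-04, -1.91309124e-04, -8.88326316e-04, -4.89143956e-04,
        5.42221038e-04,  9.85136954e-05]), 'tau': array([ 5.24803236e-04, -6.12646580e+01, -2.58162940e+01,  6.92342059e-02,
        4.83626628e-02, -9.22169784e-05]), 'eef_pos': array([193.39910668, 594.08327488, 222.07307556]), 'tcp_rot': array([-3.14052640e+00, -1.12223107e-04,  2.82680304e+00]), 'ft_force': array([-0.10541565,  0.36391388, -0.07195695]), 'moment': array([ 0.0207224 , -0.02380422,  0.02725788]), 'grip_force': 0.0, 'opening': 1.0026736164096874} 8.0
scene [[492.25465076695735, 0.0, 253.51272426601753], [0.0, 492.25465076695735, 185.68758040120508], [0.0, 0.0, 1.0]] [[-0.3202, 0.9473, 0.0119], [0.5669, 0.2017, -0.7987], [-0.759, -0.249, -0.6016]] [ 184.75287229 -260.13444412 1963.62780643]
top [[486.6701468168263, 0.0, 256.6644425651535], [0.0, 486.6701468168263, 184.07663486236632], [0.0, 0.0, 1.0]] [[0.0067, -0.9998, 0.0164], [-0.9929, -0.0086, -0.1188], [0.1189, -0.0155, -0.9928]] [ -19.88166827  575.41992709 1247.99019075]
[[-3.27012482e-04 -9.62221177e-01 -2.72268799e-01  7.63968755e+01]
 [ 9.99999708e-01 -1.26444618e-04 -7.54198415e-04  7.46830978e-02]
 [ 6.91278762e-04 -2.72268966e-01  9.62220937e-01 -1.61394817e+02]
 [ 0.00000000e+00  0.00000000e+00  0.00000000e+00  1.00000000e+00]]
```

```bash
python3 - <<'E'
import cv2
for n in("scene","top"):
    cv2.imwrite(f"pics/{n}0b.png",cv2.resize(cv2.imread(f"pics/{n}0.png"),(800,600),interpolation=cv2.INTER_CUBIC))
E
```

```text
(no output)
```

View pics/top0b.png

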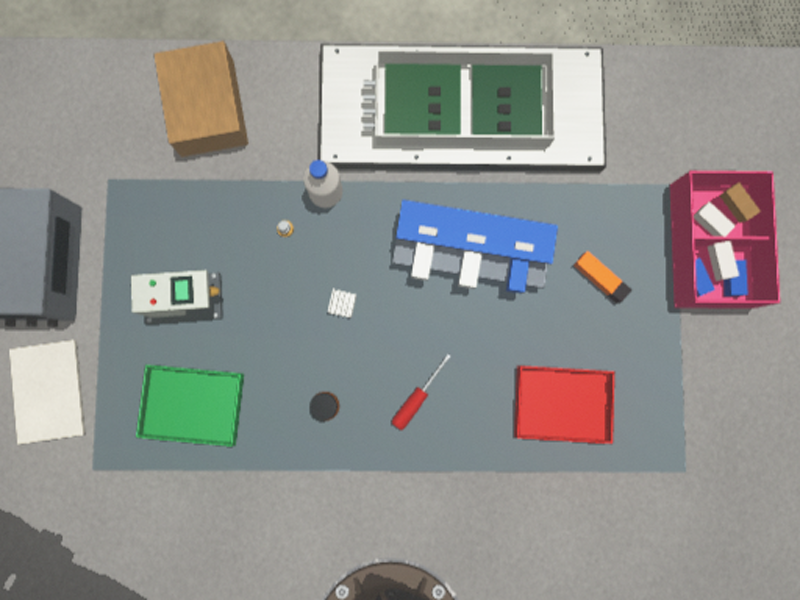

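View pics/scene0b.png

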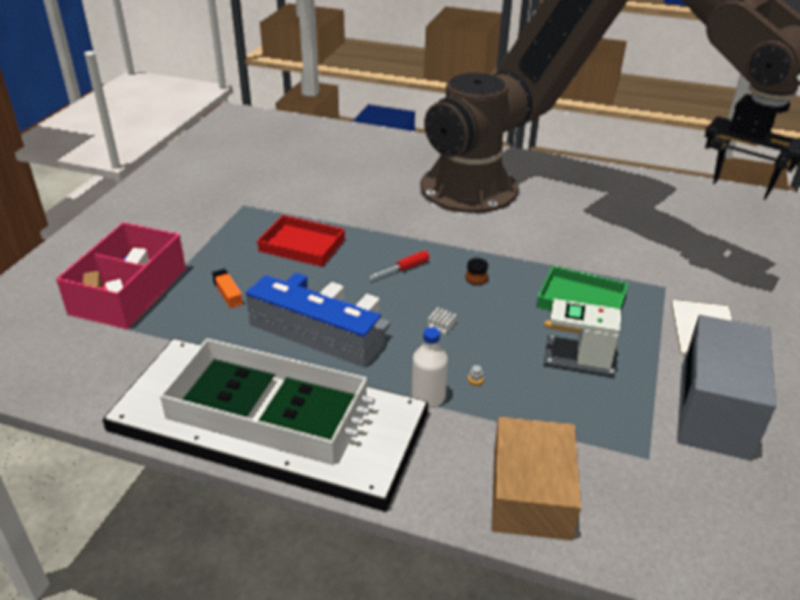

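The top view shows (800-px scale) sleeves at (424,262) and (470,270), with the blank at (518,275). The gauge is at (175,292), its brass nose pointing right (−y). The green tray is at (190,405) and the red one at (565,405). The heatsink is at (342,303), jar at (323,406) and screwdriver at (420,390). Next I'll measure rough poses.

```bash
cat > h.py <<'E'
import numpy as np,cv2
from scipy.spatial.transform import Rotation as Ro
def load(n): return dict(np.load(n))
def cam_wrist(c,st):
    T=np.eye(4);T[:3,:3]=Ro.from_euler('xyz',st["tcp_rot"]).as_matrix();T[:3,3]=st["eef_pos"]
    M=np.linalg.inv(T@c["hand_eye"]);return dict(color=c["color"],K=c["K"],R=M[:3,:3],t=M[:3,3])
def ray(c,px,z):
    px=np.atleast_2d(px).astype(float);d=np.c_[px,np.ones(len(px))]@np.linalg.inv(c["K"]).T@c["R"]
    o=-c["R"].T@c["t"];return o+d*((z-o[2])/d[:,2])[:,None]
def proj(c,X):
    p=(np.atleast_2d(X)@c["R"].T+c["t"])@c["K"].T;return p[:,:2]/p[:,2:]
def mask(c,lo,hi):return cv2.inRange(cv2.cvtColor(c["color"],cv2.COLOR_RGB2HSV),np.array(lo),np.array(hi))
def blobs(m,amin=20):
    cs,_=cv2.findContours(m,cv2.RETR_EXTERNAL,cv2.CHAIN_APPROX_NONE)
    return sorted([k.reshape(-1,2) for k in cs if cv2.contourArea(k)>=amin],key=lambda k:-cv2.contourArea(k.reshape(-1,1,2)))
def rect(P):
    (c,s,a)=cv2.minAreaRect(P[:,:2].astype(np.float32));return np.round(c,1),np.round(s,1),round(a,1)
def wrist(env,name):
    st=env.state();c=env.read_camera("wrist");cv2.imwrite(f"pics/{name}.png",c["color"][:,:,::-1])
    w=cam_wrist(c,st);np.savez(name+".npz",**w);return w
E
python3 - <<'E'
from h import *
c=load("top0.npz")
for n,lo,hi,z in(("green",(50,120,60),(75,255,255),30),("red",(0,170,90),(4,255,255),30),("blue hood",(105,150,80),(125,255,255),82),("white",(0,0,190),(180,40,255),68),("brass",(10,120,80),(28,255,255),70),("jar",(0,0,0),(180,90,50),42)):
    for b in blobs(mask(c,lo,hi),12)[:7]:
        print(n,len(b),b.mean(0).round(),*rect(ray(c,b,z)))
E
```

```text
green 214 [121. 259.] [377.6 333.3] [163.8 119.3] 85.1
red 322 [368. 258.] [ 383.  -290.5] [158.3 116.4] 86.8
red 52 [262. 261.] [374.6 -30.4] [19.6 69.6] 53.1
blue hood 282 [309. 153.] [ 637.6 -133.4] [257.4 117.4] 80.9
blue hood 58 [473. 178.] [ 591.7 -565.8] [25.7 55.5] 87.3
blue hood 48 [449. 178.] [ 592.5 -503.1] [52.6 24.7] 22.5
blue hood 26 [203. 108.] [767.7 123.9] [23.9 23.2] 1.1
white 532 [290.  70.] [ 864.9 -115.6] [245.3 475.8] 0.3
white 202 [ 29. 250.] [399.8 554.6] [153.6 104.1] 8.6
white 139 [108. 186.] [563.7 364.6] [ 61.4 122. ] 4.9
white 59 [301. 172.] [ 604.3 -128.4] [29.2 57. ] 80.5
white 61 [464. 166.] [ 623.9 -554.4] [60.2 27.6] 11.6
white 60 [270. 167.] [617.5 -49.7] [29.5 57. ] 80.1
white 56 [218. 194.] [545.8  83.6] [38.5 39.8] 76.8
brass 68 [383. 175.] [ 598.9 -339.6] [77.8 32.8] 48.3
brass 62 [475. 128.] [ 722.7 -586.5] [56.8 25.8] 34.1
brass 89 [126.  68.] [871.4 331.1] [34.4 56.5] 47.7
brass 22 [126.  77.] [852.3 329.2] [19.2 14.6] 59.1
brass 14 [137. 186.] [563.7 290.3] [10.5 10.2] 2.0
jar 100 [ 38. 166.] [620.2 554.9] [ 19.9 110.9] 90.0
jar 18 [ 40. 144.] [675.7 553.1] [21.1  8.2] 38.6
```

```bash
cat >> h.py <<'E'
def plan(st,pos,yawdeg):
    "turn first (total deg), then total shift in tool axes after the turn"
    y=np.rad2deg(st["tcp_rot"][2]);turn=-((yawdeg-y+180)%360-180);a=np.deg2rad(yawdeg)
    d=np.array(pos)-st["eef_pos"]
    for nm,b in(("after turn",a),("before turn",np.deg2rad(y))):
        print(nm,"shift",np.round([d@[np.cos(b),np.sin(b),0],d@[np.sin(b),-np.cos(b),0],-d[2]],1))
    print("turn",round(turn,2))
E
python3 - <<'E'
from h import *
from cell import env
st=env.state();plan(st,(560,280,210),95)
print(env.read_camera("wrist")["K"])
E
```

```text
after turn shift [-344.9  337.8   12.2]
before turn shift [-445.8 -185.2   12.2]
turn 66.96
[[323.62697734   0.         258.33749019]
 [  0.         323.62697734 194.73423349]
 [  0.           0.           1.        ]]
```

carry_out(
  motion=[
    [-44,-18,1,0,0.3],
    [-45,-18,1,0,0.3],
    [-45,-18,1,0,0.3],
    [-45,-19,1,0,0.3],
    [-45,-19,1,0,0.3],
    [-45,-19,1,0,0.3],
    [-45,-19,1,0,0.3],
    [-44,-18,1,0,0.3],
    [-44,-18,1,0,0.3],
    [-44,-18,1,0,0.3],
  ],
)

```text
t: 1.2
eef_pos: [561.9, 279.7, 212.6]
tcp_rot: [3.142, -0.0, 2.827]
ft_force: [-0.3, 0.5, -0.3]
opening: 0.701
grip_force: 0.0
```

carry_out(
  motion=[
    [0,0,0,8.4,0.3],
    [0,0,0,8.4,0.3],
    [0,0,0,8.4,0.3],
    [0,0,0,8.4,0.3],
    [0,0,0,8.4,0.3],
    [0,0,0,8.4,0.3],
    [0,0,0,8.4,0.3],
    [0,0,0,8.2,0.3],
    [0,0,0,0,0.3],
    [0,0,0,0,0.3],
  ],
)

```text
t: 2.2
eef_pos: [560.5, 281.3, 212.5]
tcp_rot: [-3.141, -0.0, 1.662]
ft_force: [0.0, -1.0, -0.2]
opening: 0.7
grip_force: 0.0
```

```bash
python3 - <<'E'
from h import *
from cell import env
st=env.state();print(st["eef_pos"],np.rad2deg(st["tcp_rot"]),st["opening"])
w=wrist(env,"w1")
cv2.imwrite("pics/w1b.png",cv2.resize(cv2.imread("pics/w1.png"),(800,600),interpolation=cv2.INTER_CUBIC))
E
```

```text
[560.54619287 281.2555607  212.533071  ] [-1.79988309e+02 -2.07850473e-03  9.52093153e+01] 0.700137081890711
```

View pics/w1b.png

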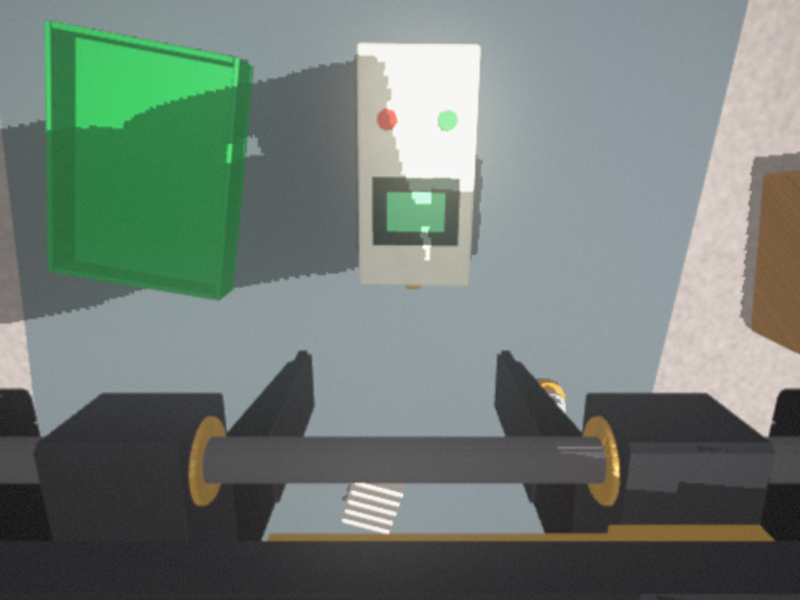

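The wrist view has the gauge head top at (358–480, 43–285) and the brass nose at (414,287). The green tray is on the left, and the view is clear between the fingers. I'll fit the head's edges to get the gauge axis.

```bash
python3 - <<'E'
from h import *
c=load("w1.npz")
m=mask(c,(0,0,140),(180,40,255))
b=[k for k in blobs(m,2000) if 230<k[:,0].mean()<310 and k[:,1].mean()<190][0]
print(b.min(0),b.max(0))
q=cv2.approxPolyDP(b.reshape(-1,1,2).astype(np.int32),4,True).reshape(-1,2);print(q.tolist());print(ray(c,q,108).round(1))
# edge fits on the 108 plane, contour points are pixel centres of inner border
P=ray(c,b,108)
u=(b[:,1]>50)&(b[:,1]<170);mid=b[:,0].mean()
for nm,s in(("left",u&(b[:,0]<mid-20)),("right",u&(b[:,0]>mid+20)),("near",(b[:,1]>178)&(abs(b[:,0]-mid)<30))):
    vx,vy,x0,y0=cv2.fitLine(P[s,:2].astype(np.float32),cv2.DIST_HUBER,0,.01,.01).ravel()
    print(nm,s.sum(),np.rad2deg(np.arctan2(vy,vx)).round(2),x0.round(1),y0.round(1))
br=blobs(mask(c,(8,90,60),(28,255,255)),5)
for k in br:
    if k[:,1].mean()<200: print("brass",k.min(0),k.max(0),k.mean(0),ray(c,k.mean(0),70).round(1))
g=blobs(mask(c,(50,120,40),(75,255,255)),2000)[0]
for z in(30,): print("green",*rect(ray(c,g,z)),g.min(0),g.max(0))
E
```

```text
[0 0] [511 279]
[[0, 0], [0, 81], [27, 76], [30, 11], [152, 35], [163, 42], [162, 52], [227, 34], [230, 170], [150, 184], [139, 193], [91, 185], [57, 198], [0, 207], [0, 248], [19, 251], [26, 278], [65, 250], [141, 250], [146, 274], [191, 223], [201, 234], [202, 260], [195, 278], [322, 278], [315, 260], [321, 223], [343, 241], [357, 244], [362, 255], [352, 252], [371, 274], [376, 250], [447, 250], [490, 279], [497, 252], [511, 248], [511, 227], [482, 213], [473, 202], [481, 103], [511, 97], [511, 0]]
[[359.5 412.6 108. ]
 [352.4 355.8 108. ]
 [373.7 361.4 108. ]
 [380.6 407.3 108. ]
 [470.1 399.2 108. ]
 [478.3 395.2 108. ]
 [477.6 388.1 108. ]
 [526.  405.  108. ]
 [535.2 301.8 108. ]
 [468.5 283.6 108. ]
 [459.1 274.8 108. ]
 [418.7 278.2 108. ]
 [389.  264.  108. ]
 [339.3 251.3 108. ]
 [334.4 212.  108. ]
 [351.  210.6 108. ]
 [354.5 183.5 108. ]
 [392.4 215.3 108. ]
 [460.4 221.6 108. ]
 [464.8 197.8 108. ]
 [504.3 251.5 108. ]
 [513.4 242.  108. ]
 [515.4 216.7 108. ]
 [509.8 197.8 108. ]
 [626.3 208.4 108. ]
 [617.4 226.  108. ]
 [617.7 261.9 108. ]
 [639.6 246.7 108. ]
 [652.5 245.  108. ]
 [658.9 234.8 108. ]
 [649.4 236.9 108. ]
 [670.5 216.6 108. ]
 [670.5 240.8 108. ]
 [733.9 246.6 108. ]
 [780.6 221.5 108. ]
 [779.1 248.7 108. ]
 [790.4 253.7 108. ]
 [784.3 273.3 108. ]
 [755.4 283.8 108. ]
 [744.9 292.8 108. ]
 [729.  373.5 108. ]
 [751.2 380.1 108. ]
 [730.7 446.2 108. ]]
left 92 12.32 385.7 368.3
right 144 82.96 739.5 370.4
near 60 5.23 550.1 201.5
brass [481 109] [511 225] [498.78195489 165.81954887] [[786.8 321.   70. ]]
green [384.4 335.9] [158.5 127.6] 85.1 [29 13] [161 190]
```

```bash
python3 - <<'E'
from h import *
c=load("w1.npz");I=c["color"].astype(int)
rb=I[:,:,0]-I[:,:,2]   # table bluish: negative
for r in(60,120,165): print(r,"L",rb[r,222:238].tolist(),I[r,222:238,0].tolist(),"R",rb[r,294:314].tolist(),I[r,294:314,0].tolist())
for col in(245,264,290): print("col",col,I[176:192,col].tolist())
E
```

```text
60 L [-1, -2, 0, -1, 1, 7, 10, 16, 17, 16, 17, 18, 17, 17, 18, 18] [111, 111, 111, 112, 113, 112, 134, 172, 183, 188, 188, 188, 191, 191, 189, 190] R [1, 1, 1, 1, 1, 1, 1, 1, 1, 1, 3, 8, 7, -4, -9, -8, -8, -8, -8, -11] [247, 247, 247, 247, 247, 247, 247, 247, 247, 247, 247, 242, 192, 170, 165, 167, 169, 166, 165, 163]
120 L [-4, -5, -5, -4, -3, 0, 4, 10, 15, 16, 14, 16, 16, 16, 15, 14] [100, 100, 102, 101, 103, 100, 103, 136, 170, 178, 181, 181, 179, 182, 179, 170] R [10, 1, 1, 1, 1, 1, 1, 1, 8, 9, 2, 0, -2, 0, -4, -8, -9, -9, -11, -11] [224, 247, 247, 247, 247, 247, 247, 247, 243, 172, 127, 121, 120, 123, 132, 159, 161, 161, 160, 156]
165 L [-8, -7, -8, -7, -7, -7, -7, -2, 12, 15, 15, 14, 15, 14, 13, 14] [92, 96, 96, 96, 95, 97, 98, 119, 163, 172, 175, 176, 176, 175, 176, 175] R [14, 15, 15, 15, 15, 14, 12, -4, -13, -15, -15, -14, -14, -14, -16, -15, -14, -13, -14, -16] [181, 179, 178, 178, 177, 174, 163, 130, 148, 148, 149, 148, 150, 148, 149, 146, 150, 150, 150, 146]
col 245 [[177, 175, 161], [177, 175, 163], [176, 174, 162], [176, 175, 163], [175, 174, 161], [171, 168, 158], [156, 160, 155], [148, 159, 161], [145, 157, 161], [146, 158, 162], [145, 158, 161], [144, 157, 161], [146, 158, 162], [144, 157, 161], [147, 159, 162], [146, 158, 162]]
col 264 [[175, 175, 161], [176, 174, 160], [175, 175, 163], [177, 174, 161], [173, 173, 160], [169, 169, 156], [162, 155, 136], [155, 132, 97], [154, 128, 92], [148, 151, 146], [145, 157, 160], [146, 158, 162], [147, 158, 161], [146, 158, 162], [146, 157, 161], [147, 158, 162]]
col 290 [[176, 175, 161], [179, 177, 165], [177, 175, 161], [178, 177, 163], [177, 175, 163], [176, 175, 161], [168, 167, 157], [155, 164, 163], [151, 162, 166], [148, 161, 163], [149, 163, 165], [148, 160, 163], [148, 161, 162], [147, 158, 162], [148, 162, 165], [149, 162, 164]]
```

```bash
python3 - <<'E'
from h import *
c=load("w1.npz");I=c["color"].astype(float)
def cross(v,i0,th,down):
    for i in range(i0,i0+20):
        a,b=v[i],v[i+1]
        if (a>=th>b) if down else (a<th<=b): return i+(th-a)/(b-a)
L=[];Rr=[];N=[]
for r in range(36,176):
    x=cross(I[r],220,0,0) if 0 else cross(I[r,:,0],220,145,False)
    if x: L.append((x,r))
    th=205 if I[r,296:302,0].min()>235 else (160 if I[r,294,0]<190 else None)
    if th and not(95<r<150):
        x=cross(I[r,:,0],294,th,True)
        if x:Rr.append((x,r))
rb=I[:,:,0]-I[:,:,2]
for k in list(range(234,256))+list(range(274,298)):
    x=cross(rb[:,k],176,0,True)
    if x:N.append((k,x))
def fit(p,z=108):
    P=ray(c,np.array(p),z)[:,:2].astype(np.float32);vx,vy,x0,y0=cv2.fitLine(P,cv2.DIST_HUBER,0,.01,.01).ravel()
    d=(P-[x0,y0])@[-vy,vx];return np.array([vx,vy]),np.array([x0,y0]),d.std(),len(P)
for n,p in(("L",L),("R",Rr),("N",N)):
    v,o,s,k=fit(p);print(n,"ang",np.rad2deg(np.arctan2(v[1],v[0])).round(2)%180,o.round(2),"sd",s.round(2),k)
vl,ol,_,_=fit(L);vr,orr,_,_=fit(Rr);vn,on,_,_=fit(N)
yaw=np.median([np.rad2deg(np.arctan2(*vl[::-1]))%180,np.rad2deg(np.arctan2(*vr[::-1]))%180])
a=np.deg2rad(yaw);d=np.array([np.cos(a),np.sin(a)]);n=np.array([-d[1],d[0]])
print("yaw",yaw,"width",(orr-ol)@n,"axis n",(ol@n+orr@n)/2,"near end along d",on@d)
m=(ol@n+orr@n)/2; print("front point of head on axis",m*n+on@d*d)
sub=I[180:187,250:280];w=((sub[:,:,0]-sub[:,:,2])>25);yy,xx=np.nonzero(w);print("brass cols",xx.min()+250,xx.max()+250,yy.min()+180,yy.max()+180)
for px in((xx.mean()+250,184.6),): 
  P=ray(c,px,70)[0];print("pin",P,"n",P[:2]@n,"d",P[:2]@d)
# top view check
t=load("top0.npz");h=mask(t,(10,100,80),(28,255,255))
for b in blobs(h,5):
    if 130<b[:,0].mean()<145: P=ray(t,b.mean(0),72)[0];print("top pin",P, P[:2]@n,P[:2]@d)
E
```

```text
L ang 94.56 [531.6  343.98] sd 0.82 140
R ang 94.23 [589.16 365.65] sd 0.19 86
N ang 4.39 [561.36 293.58] sd 0.07 46
yaw 94.39224 width -59.052753 axis n -585.90894 near end along d 249.72879
front point of head on axis [565.0629  293.86664]
brass cols 260 268 182 184
pin [566.15754173 282.42789942  70.        ] n -586.1242721135958 d 238.2397876882373
top pin [563.46562096 291.535099    72.        ] -584.1377236693837 247.52639859349787
```

```bash
python3 - <<'E'
from h import *
from cell import env
plan(env.state(),(585,-90,205),170.6)
E
```

```text
after turn shift [ -84.7 -362.3    7.6]
before turn shift [-371.9   -9.3    7.6]
turn -75.41
```

carry_out(
  motion=[
    [-46,-1,1,0,0.3],
    [-46,-1,1,0,0.3],
    [-46,-1,1,0,0.3],
    [-47,-1,1,0,0.3],
    [-47,-1,1,0,0.3],
    [-47,-1,1,0,0.3],
    [-47,-1,1,0,0.3],
    [-46,-2,1,0,0.3],
  ],
)

```text
t: 3.05
eef_pos: [583.7, -92.1, 204.7]
tcp_rot: [3.141, 0.0, 1.661]
ft_force: [-0.1, 0.6, 0.7]
opening: 0.699
grip_force: 0.0
```

carry_out(
  motion=[
    [0,0,0,-8.4,0.3],
    [0,0,0,-8.4,0.3],
    [0,0,0,-8.4,0.3],
    [0,0,0,-8.4,0.3],
    [0,0,0,-8.4,0.3],
    [0,0,0,-8.4,0.3],
    [0,0,0,-8.4,0.3],
    [0,0,0,-8.4,0.3],
    [0,0,0,-8.2,0.3],
    [0,0,0,0,0.3],
    [0,0,0,0,0.3],
  ],
)

```text
t: 4.15
eef_pos: [583.8, -90.1, 204.6]
tcp_rot: [3.141, 0.0, 2.971]
ft_force: [-0.7, -0.4, 0.0]
opening: 0.701
grip_force: 0.0
```

```bash
python3 - <<'E'
from h import *
from cell import env
st=env.state();print(st["eef_pos"],np.rad2deg(st["tcp_rot"]),st["opening"])
w=wrist(env,"w2")
cv2.imwrite("pics/w2b.png",cv2.resize(cv2.imread("pics/w2.png"),(800,600),interpolation=cv2.INTER_CUBIC))
E
```

```text
[583.83339186 -90.11950939 204.61430687] [1.79994451e+02 1.08688130e-03 1.70211508e+02] 0.700817367357533
```

View pics/w2b.png

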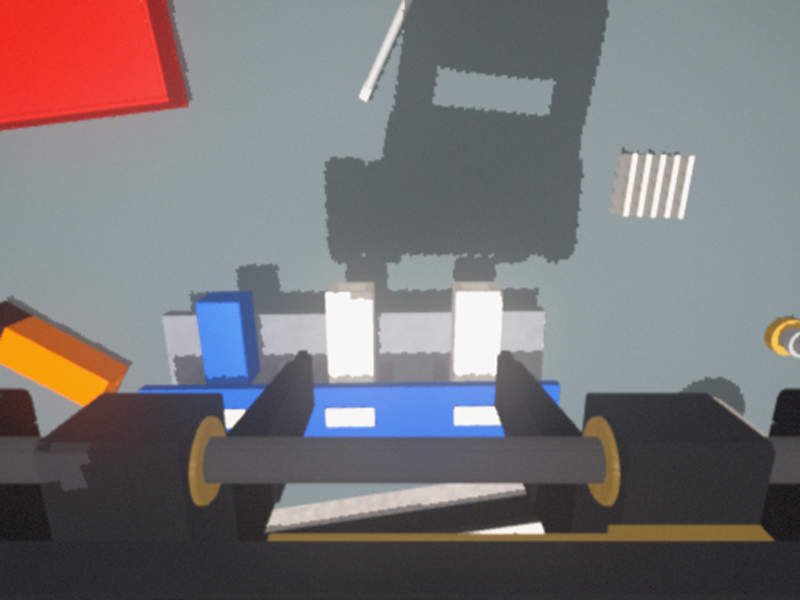

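B is the left sleeve, top face (326–375, 292–378); A is the right one at (453–501, 290–378). The blue blank is at (225,335) and the fingers are clear of all three. Next I'll measure the top-face edges.

```bash
python3 - <<'E'
from h import *
c=load("w2.npz");I=c["color"].astype(float)
for n,cm in(("B",224),("A",305)):
    L=[];R=[];F=[]
    for r in range(196,234):
        v=I[r,:,0]
        for i in range(cm,cm-25,-1):
            if v[i]>205>=v[i-1]: L.append((i-(v[i]-205)/(v[i]-v[i-1]),r));break
        for i in range(cm,cm+25):
            if v[i]>205>=v[i+1]: R.append((i+(v[i]-205)/(v[i]-v[i+1]),r));break
    for k in range(cm-10,cm+11):
        v=I[:,k,0]
        for i in range(205,170,-1):
            if v[i]>232>=v[i-1]: F.append((k,i-(v[i]-232)/(v[i]-v[i-1])));break
    o=[]
    for p in(L,R,F):
        P=ray(c,np.array(p),68)[:,:2].astype(np.float32);vx,vy,x0,y0=cv2.fitLine(P,cv2.DIST_HUBER,0,.01,.01).ravel()
        o.append((np.array([x0,y0]),np.rad2deg(np.arctan2(vy,vx))%180,((P-[x0,y0])@[-vy,vx]).std()))
    for k in o: print(n,k[0].round(1),k[1].round(2),k[2].round(2))
    a=np.deg2rad((o[0][1]+o[1][1])/2);d=np.array([np.cos(a),np.sin(a)]);nn=np.array([-d[1],d[0]])
    m=(o[0][0]+o[1][0])@nn/2;print(" width",abs((o[0][0]-o[1][0])@nn).round(1),"yaw",np.rad2deg(a).round(2),"mouth",(m*nn+(o[2][0]@d)*d).round(1))
    print([int(x) for x in I[180:200,cm,0]])
hd=mask(c,(105,150,80),(125,255,255))[240:252]
p=[(k,240+np.argmax(hd[:,k]>0)) for k in range(200,330) if hd[:,k].any()]
P=ray(c,np.array(p),82);print("hood front",P[0].round(1),P[-1].round(1), np.rad2deg(np.arctan2(P[-1,1]-P[0,1],P[-1,0]-P[0,0])))
E
```

```text
B [ 604.1 -143.7] 170.47 0.45
B [ 609.9 -114.4] 169.76 0.05
B [ 580.4 -122.6] 62.59 1.19
 width 29.8 yaw 170.12 mouth [ 580.1 -124.3]
[151, 181, 194, 198, 198, 191, 184, 208, 218, 218, 219, 230, 247, 247, 247, 247, 247, 247, 247, 247]
A [617.6 -64.9] 169.9 0.11
A [618.2 -34.5] 167.33 0.93
A [591.2 -46.1] 80.09 0.06
 width 30.0 yaw 168.61 mouth [591.5 -44.4]
[165, 190, 195, 196, 196, 192, 223, 247, 247, 247, 247, 247, 247, 247, 247, 247, 247, 247, 247, 247]
hood front [ 633.6 -154.7   82. ] [644.4 -79.7  82. ] 81.78836832916448
```

```bash
python3 - <<'E'
from h import *
from cell import env
plan(env.state(),(622.8,-50.6,50),170.1)
E
```

```text
after turn shift [-31.6  45.6 154.6]
before turn shift [-31.7  45.6 154.6]
turn 0.11
```

carry_out(
  motion=[
    [-16,23,0,0,0.3],
    [-16,22.5,20,0,0.3],
    [0,0,40,0,0.3],
    [0,0,40,0,0.3],
    [0,0,35,0,0.3],
    [0,0,19.5,0,0.3],
    [0,0,0,0,0.3],
    [0,0,0,0,0.3],
  ],
)

```text
t: 5.0
eef_pos: [623.0, -50.6, 49.9]
tcp_rot: [3.142, -0.0, 2.971]
ft_force: [-0.9, -0.9, -0.4]
opening: 0.701
grip_force: 0.0
```

carry_out(
  motion=[
    [0,0,0,0,1],
    [0,0,0,0,1],
    [0,0,0,0,1],
    [0,0,0,0,1],
    [0,0,0,0,1],
    [0,0,0,0,1],
  ],
)

```text
t: 5.6
eef_pos: [623.0, -50.6, 50.2]
tcp_rot: [3.141, 0.0, 2.973]
ft_force: [0.9, 0.5, -0.2]
opening: 0.294
grip_force: 30.0
```

carry_out(
  motion=[
    [0,0,-2,0,1],
    [15,0,0,0,1],
    [25,0,0,0,1],
    [25,0,0,0,1],
    [20,0,0,0,1],
    [0,0,-40,0,1],
    [0,0,-40,0,1],
    [0,0,0,0,1],
  ],
)

```text
t: 6.4
eef_pos: [541.0, -36.7, 136.6]
tcp_rot: [-3.142, 0.007, 2.974]
ft_force: [0.5, -0.6, -0.8]
opening: 0.295
grip_force: 30.0
```

```bash
python3 - <<'E'
from h import *
from cell import env
st=env.state();print(st["eef_pos"],np.rad2deg(st["tcp_rot"]),st["opening"],st["ft_force"])
w=wrist(env,"w3")
a=np.deg2rad(94.4);d=np.array([np.cos(a),np.sin(a)]);n=np.array([-d[1],d[0]])
p=-586*n+168*d;print(p);plan(st,(p[0],p[1],70),94.4)
I=w["color"].astype(int)
for r in(140,160,180,200,220):print(r,I[r,200:320:4,0].tolist())
for k in(245,258,270):print(k,I[100:260:4,k,0].tolist())
print(ray(load("w1.npz"),(352,253),15))
E
```

```text
[541.03801325 -36.6620388  136.56608531] [-179.9959468     0.42415139  170.37023593] 0.295428440053773 [ 0.5299648  -0.57920007 -0.8437706 ]
[571.38411608 212.46221286]
after turn shift [246.1  49.4  66.6]
before turn shift [ 11.8 250.7  66.6]
turn 75.97
140 [104, 102, 103, 100, 104, 103, 100, 100, 103, 100, 100, 101, 96, 98, 99, 97, 98, 99, 96, 99, 100, 98, 97, 96, 98, 98, 98, 98, 98, 99]
160 [103, 103, 101, 103, 100, 98, 99, 101, 101, 97, 101, 99, 99, 99, 98, 99, 100, 98, 100, 99, 99, 100, 99, 99, 100, 97, 98, 98, 99, 99]
180 [102, 104, 104, 102, 105, 103, 104, 103, 103, 103, 101, 105, 106, 102, 103, 102, 99, 102, 102, 104, 104, 102, 103, 101, 102, 101, 99, 101, 102, 100]
200 [160, 160, 158, 157, 159, 158, 159, 159, 176, 177, 178, 185, 182, 185, 188, 185, 189, 187, 187, 177, 178, 175, 121, 155, 160, 158, 159, 158, 156, 157]
220 [157, 157, 160, 160, 158, 160, 160, 164, 197, 195, 198, 194, 195, 196, 201, 197, 201, 201, 200, 197, 197, 197, 144, 159, 159, 158, 159, 158, 160, 160]
245 [103, 99, 96, 101, 101, 99, 95, 99, 98, 99, 100, 97, 98, 98, 99, 102, 100, 102, 101, 102, 102, 107, 158, 193, 194, 185, 194, 195, 193, 196, 195, 197, 195, 193, 195, 195, 193, 193, 193, 192]
258 [100, 100, 101, 96, 98, 97, 98, 96, 99, 99, 97, 99, 99, 99, 99, 102, 102, 100, 103, 104, 103, 103, 163, 197, 198, 188, 199, 199, 197, 200, 201, 202, 199, 199, 199, 201, 200, 199, 202, 200]
270 [98, 97, 97, 98, 98, 97, 100, 99, 97, 98, 98, 96, 99, 100, 100, 98, 100, 99, 102, 102, 102, 105, 165, 200, 198, 188, 201, 201, 203, 200, 200, 202, 204, 202, 202, 202, 202, 202, 202, 201]
[[682.92529996 193.26494032  15.        ]]
```

```bash
python3 - <<'E'
from h import *
from cell import env
c=load("w3.npz");st=env.state();I=c["color"].astype(float)
R=Ro.from_euler('xyz',st["tcp_rot"]).as_matrix()
tool=lambda P:(P-st["eef_pos"])@R
print(I[196:206,258,0],I[215,226:234,0],I[215,282:292,0],I[235,226:234,0],I[235,282:292,0])
print(tool(ray(c,[(258,200),(229.5,215),(286.3,215),(229.5,235),(286.3,235)],st["eef_pos"][2]+18)).round(2))
E
```

```text
[198. 198. 199. 197. 188. 180. 181. 192. 199. 199.] [159. 160. 165. 187. 196. 196. 196. 198.] [198. 196. 196. 197. 198. 191. 164. 114. 108. 123.] [ 68.  71.  80. 128. 191. 198. 200. 199.] [200. 202. 198. 200. 199. 179.  96.  69.  70.  67.]
[[ 31.74  -0.26 -18.14]
 [ 24.27 -13.83 -18.11]
 [ 24.27  13.2  -18.11]
 [ 13.99 -14.08 -18.06]
 [ 13.99  13.45 -18.06]]
```

carry_out(
  motion=[
    [1,31,0,0,1],
    [1,31,0,0,1],
    [1,31,0,0,1],
    [1,31,0,0,1],
    [1,31,0,0,1],
    [2,32,0,0,1],
    [2,32,0,0,1],
    [3,32,0,0,1],
  ],
)

```text
t: 7.25
eef_pos: [568.8, 214.2, 130.4]
tcp_rot: [-3.141, -0.002, 2.973]
ft_force: [0.4, -0.1, -1.2]
opening: 0.295
grip_force: 30.0
```

carry_out(
  motion=[
    [0,0,0,8.5,1],
    [0,0,0,8.5,1],
    [0,0,0,8.5,1],
    [0,0,0,8.5,1],
    [0,0,0,8.5,1],
    [0,0,0,8.5,1],
    [0,0,0,8.5,1],
    [0,0,0,8.5,1],
    [0,0,0,8,1],
    [0,0,0,0,1],
    [0,0,0,0,1],
  ],
)

```text
t: 8.35
eef_pos: [569.0, 213.0, 131.0]
tcp_rot: [-3.14, 0.0, 1.651]
ft_force: [-0.9, 0.6, -1.6]
opening: 0.292
grip_force: 30.0
```

```bash
python3 - <<'E'
from h import *
from cell import env
st=env.state();print(st["eef_pos"],np.rad2deg(st["tcp_rot"]),st["opening"],st["ft_force"])
plan(st,(571.4,212.5,10),94.4)
E
```

```text
[569.0204205  212.97450706 131.04633227] [-1.79910227e+02  1.17800455e-02  9.46015171e+01] 0.29152109207756566 [-0.93321532  0.6308211  -1.56244319]
after turn shift [ -0.7   2.3 121. ]
before turn shift [ -0.7   2.3 121. ]
turn 0.2
```

carry_out(
  motion=[
    [-0.5,2.3,35,0.2,1],
    [0,0,40,0,1],
    [0,0,30,0,1],
    [0,0,11,0,1],
    [0,0,4.5,0,1],
    [0,0,0,0,1],
    [0,0,0,0,0.4],
    [0,0,0,0,0.4],
    [0,0,0,0,0.4],
    [0,0,0,0,0.4],
  ],
)

```text
t: 9.35
eef_pos: [572.0, 212.8, 12.3]
tcp_rot: [3.141, -0.0, 1.644]
ft_force: [-0.4, 0.5, -0.1]
opening: 0.566
grip_force: 0.0
```

carry_out(
  motion=[
    [-20,0,0,0,0.4],
    [-25,0,0,0,0.4],
    [-11,0,0,0,0.4],
    [0,0,0,0,0.4],
    [0,0,0,0,1],
    [0,0,0,0,1],
    [0,0,0,0,1],
    [0,0,0,0,1],
  ],
)

```text
t: 10.15
eef_pos: [575.7, 157.5, 11.6]
tcp_rot: [3.142, -0.0, 1.644]
ft_force: [-0.0, 0.3, -0.6]
opening: 0.32
grip_force: 0.0
```

```bash
python3 - <<'E'
from h import *
from cell import env
st=env.state();print(st["eef_pos"],np.rad2deg(st["tcp_rot"]),st["opening"],st["ft_force"])
w=wrist(env,"w4")
cv2.imwrite("pics/w4b.png",cv2.resize(cv2.imread("pics/w4.png"),(800,600),interpolation=cv2.INTER_CUBIC))
E
```

```text
[575.70900574 157.46786603  11.60911939] [ 1.79997157e+02 -6.27090725e-03  9.42032683e+01] 0.3197152399940631 [-0.02478161  0.2819153  -0.61791476]
```

View pics/w4b.png

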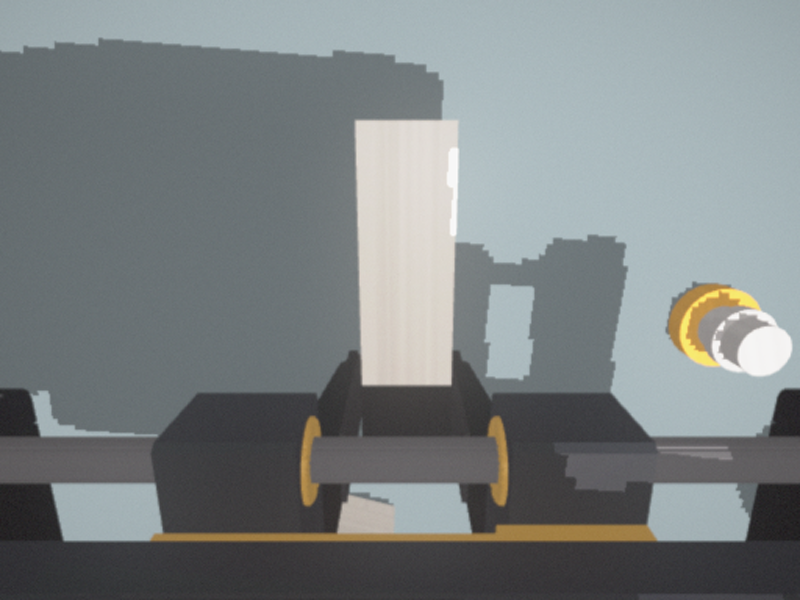

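The sleeve lies straight between the fingers, its top face at (356–458, 120–385). The black end is under the pads and the connector is well clear at (725,330). I'll close, lift and check alignment.

carry_out(
  motion=[
    [0,0,1.5,0,1],
    [0,0,0,0,1],
    [0,0,0,0,1],
    [0,0,0,0,1],
  ],
)

```text
t: 10.6
eef_pos: [575.8, 157.4, 11.6]
tcp_rot: [3.141, -0.0, 1.644]
ft_force: [-5.5, 0.3, 17.4]
opening: 0.292
grip_force: 30.0
```

carry_out(
  motion=[
    [0,0,-10,0,1],
    [0,0,-25,0,1],
    [0,0,-21,0,1],
    [0,0,0,0,1],
    [0,0,0,0,1],
  ],
)

```text
t: 11.1
eef_pos: [575.7, 157.0, 66.0]
tcp_rot: [3.141, -0.0, 1.644]
ft_force: [0.1, -0.8, -1.8]
opening: 0.294
grip_force: 30.0
```

```bash
cat > al.py <<'E'
from h import *
from cell import env
import sys
st=env.state();print(st["eef_pos"],np.rad2deg(st["tcp_rot"]),st["opening"],st["ft_force"])
w=wrist(env,sys.argv[1]);cv2.imwrite(f"pics/{sys.argv[1]}b.png",cv2.resize(w["color"][:,:,::-1],(800,600),interpolation=cv2.INTER_CUBIC))
R=Ro.from_euler('xyz',st["tcp_rot"]).as_matrix();tool=lambda P:(P-st["eef_pos"])@R
rb=w["color"].astype(int);I=rb[:,:,0].astype(float);rb=rb[:,:,0]-rb[:,:,2]
m=(rb>5).astype(np.uint8);n,l,s,_=cv2.connectedComponentsWithStats(m)
zt=st["eef_pos"][2]+18
k=l[225,258];ys,xs=np.nonzero(l==k);print("bbox",s[k])
p=[]
for r in range(max(ys.min()+8,100),232,4):
    x=xs[ys==r];p.append((x.min()-.5,x.max()+.5,r))
p=np.array(p)
A=tool(ray(w,p[:,[0,2]],zt));B=tool(ray(w,p[:,[1,2]],zt))
for nm,Q in(("L",A),("R",B)):f=np.polyfit(Q[:,0],Q[:,1],1);print(nm,"y at TCP",f[1].round(2),"deg",np.rad2deg(f[0]).round(2))
C=(A+B)/2;f=np.polyfit(C[:,0],C[:,1],1);print("mid y at TCP",f[1].round(2),"y at x=88",np.polyval(f,88).round(2),"deg",np.rad2deg(f[0]).round(2),"width",np.median(B[:,1]-A[:,1]).round(2))
E
python3 al.py w5
```

```text
[575.65838166 156.95384954  66.00570641] [ 1.79981347e+02 -5.39759146e-03  9.41685119e+01] 0.29375878101218283 [ 0.1077418  -0.82275594 -1.8430003 ]
bbox [  227    76    66   172 10383]
L y at TCP -13.48 deg 0.29
R y at TCP 15.16 deg -1.41
mid y at TCP 0.84 y at x=88 -0.02 deg -0.56 width 27.38
```

View pics/w5b.png

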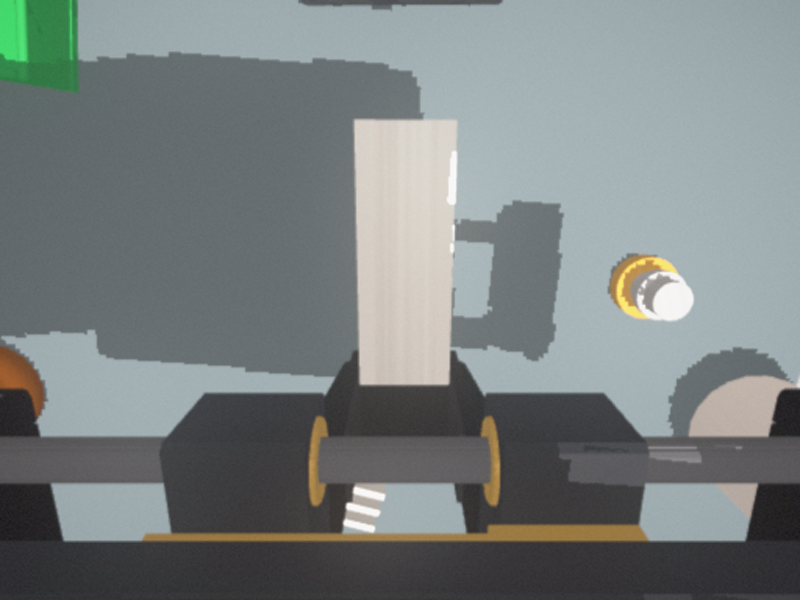

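The sleeve is held straight, mouth edge at (355–457, 120), and the gauge base edge is just visible at the top (300–501, 3). I'll raise it slightly, move forward 26 mm and compare the pin tip with the sleeve in the same picture.

carry_out(
  motion=[
    [13,0,-1.6,-0.2,1],
    [13,0,0,0,1],
    [0,0,0,0,1],
    [0,0,0,0,1],
  ],
)

```text
t: 11.55
eef_pos: [573.5, 183.5, 67.3]
tcp_rot: [-3.141, 0.0, 1.648]
ft_force: [-0.2, -0.1, -1.1]
opening: 0.295
grip_force: 30.0
```

```bash
python3 al.py w6; python3 - <<'E'
import cv2
cv2.imwrite("pics/w6c.png",cv2.resize(cv2.imread("pics/w6.png")[0:110,190:330],None,fx=5,fy=5,interpolation=cv2.INTER_CUBIC))
E
```

```text
[573.53986603 183.54352142  67.31620526] [-1.79967221e+02  2.77933733e-03  9.44423921e+01] 0.29477089612100466 [-0.16891465 -0.13801145 -1.0986929 ]
bbox [  226    76    66   172 10247]
L y at TCP -13.42 deg 0.22
R y at TCP 16.14 deg -2.84
mid y at TCP 1.36 y at x=88 -0.65 deg -1.31 width 27.53
```

View pics/w6c.png

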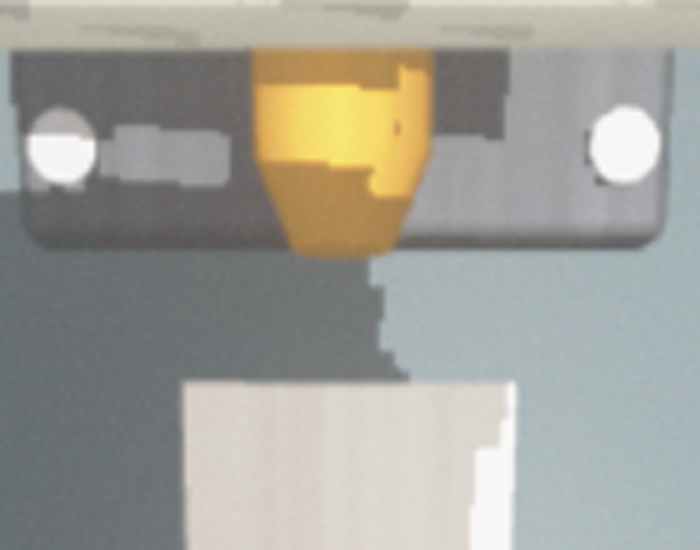

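The pin nose (crop centre x≈344) and sleeve mouth (centre x≈349) are about 0.5 mm apart and parallel. I'll correct that and push on.

carry_out(
  motion=[
    [0,-0.4,-0.3,0,1],
    [8,0,0,0,1],
    [8,0,0,0,1],
    [8,0,0,0,1],
    [8,0,0,0,1],
    [8,0,0,0,1],
    [8,0,0,0,1],
    [0,0,0,0,1],
  ],
)

```text
t: 12.4
eef_pos: [569.6, 231.8, 68.0]
tcp_rot: [3.141, -0.0, 1.648]
ft_force: [-0.2, -0.6, -1.6]
opening: 0.294
grip_force: 30.0
```

carry_out(
  motion=[
    [5,0,0,0,1],
    [5,0,0,0,1],
    [3,0,0,0,1],
    [3,0,0,0,1],
    [0,0,0,0,1],
  ],
)

```text
t: 12.9
eef_pos: [568.6, 246.9, 68.0]
tcp_rot: [3.141, -0.0, 1.647]
ft_force: [-0.3, 0.3, -2.1]
opening: 0.293
grip_force: 30.0
```

carry_out(
  motion=[
    [3,0,0,0,1],
    [3,0,0,0,1],
    [3,0,0,0,1],
    [0,0,0,0,1],
  ],
)

```text
t: 13.3
eef_pos: [568.3, 251.1, 68.4]
tcp_rot: [-3.14, 0.006, 1.647]
ft_force: [1.6, -32.8, 6.4]
opening: 0.292
grip_force: 30.0
```

```bash
python3 - <<'E'
from h import *
from cell import env
a=np.deg2rad(94.4);d=np.array([np.cos(a),np.sin(a)])
c=load("w6.npz")
for nm,row,z in(("mouth",75.5,84),("tip",50.9,66),("tip",50.9,70),("tip",49.5,74),("headfront",9.3,94),("headfront",9.3,108)):
    print(nm,row,z,(ray(c,(258.5,row),z)[0,:2]@d).round(1))
I=c["color"].astype(int);print(I[40:56,259].tolist());print(I[70:80,259,0].tolist());print(I[4:14,225].tolist())
print("tcp d w6",np.array([573.54,183.54])@d)
w=wrist(env,"w7");st=env.state();print(st["eef_pos"],st["eef_pos"][:2]@d,st["ft_force"])
I=w["color"].astype(int);print([(r,I[r,258].tolist()) for r in range(150,252,3)])
E
```

```text
mouth 75.5 84 226.9
tip 50.9 66 239.0
tip 50.9 70 238.4
tip 49.5 74 238.4
headfront 9.3 94 249.3
headfront 9.3 108 245.8
[[176, 136, 78], [175, 136, 80], [175, 136, 80], [175, 135, 79], [174, 134, 80], [176, 136, 80], [177, 136, 80], [175, 136, 84], [168, 130, 78], [160, 126, 79], [156, 123, 78], [141, 121, 94], [123, 119, 112], [116, 118, 117], [115, 118, 118], [115, 117, 117]]
[114, 117, 119, 117, 117, 121, 161, 206, 218, 219]
[[189, 187, 170], [184, 181, 168], [175, 172, 159], [169, 167, 154], [169, 167, 156], [160, 156, 147], [128, 124, 121], [110, 108, 106], [106, 104, 103], [106, 105, 103]]
tcp d w6 138.99763075187334
[568.33755199 251.07102005  68.40525403] 206.7287469037629 [  1.17098491 -31.07027075   6.36802351]
[(150, [142, 141, 130]), (153, [145, 143, 131]), (156, [142, 142, 130]), (159, [144, 142, 131]), (162, [144, 143, 132]), (165, [144, 143, 131]), (168, [146, 145, 132]), (171, [145, 141, 130]), (174, [144, 141, 131]), (177, [145, 142, 131]), (180, [145, 143, 132]), (183, [146, 145, 133]), (186, [147, 144, 132]), (189, [143, 142, 131]), (192, [139, 135, 125]), (195, [150, 143, 135]), (198, [152, 145, 139]), (201, [151, 144, 137]), (204, [149, 143, 138]), (207, [148, 143, 136]), (210, [149, 145, 137]), (213, [149, 143, 137]), (216, [148, 141, 134]), (219, [148, 141, 135]), (222, [147, 141, 134]), (225, [145, 139, 134]), (228, [147, 142, 135]), (231, [147, 141, 134]), (234, [144, 139, 132]), (237, [145, 139, 131]), (240, [145, 138, 132]), (243, [144, 139, 133]), (246, [143, 137, 130]), (249, [144, 136, 130])]
```

```bash
python3 - <<'E'
from h import *
for n in("w5","w6","w7"):
    I=load(n+".npz")["color"].astype(int);print(n,[int(x) for x in I[238:256,258,0]])
E
```

```text
w5 [208, 208, 205, 204, 206, 208, 204, 198, 138, 87, 69, 66, 66, 65, 63, 67, 64, 62]
w6 [206, 205, 205, 205, 205, 205, 204, 199, 136, 82, 70, 64, 67, 68, 66, 64, 65, 63]
w7 [147, 146, 145, 143, 145, 144, 144, 145, 143, 146, 145, 144, 141, 122, 79, 52, 49, 47]
```

carry_out(
  motion=[
    [2,0,0,0,1],
    [0,0,0,0,1],
  ],
)

```text
t: 13.55
eef_pos: [568.2, 252.7, 68.5]
tcp_rot: [-3.14, 0.006, 1.647]
ft_force: [2.2, -35.0, 9.1]
opening: 0.293
grip_force: 30.0
```

```bash
python3 - <<'E'
from h import *
from cell import env
w=wrist(env,"w8");print(env.state()["eef_pos"],env.state()["ft_force"])
I=w["color"].astype(int);print([int(x) for x in I[238:256,258,0]])
E
```

```text
[568.24518176 252.63335467  68.52626478] [  1.58281678 -35.38143945   8.71742868]
[145, 144, 144, 146, 144, 145, 145, 143, 143, 146, 144, 143, 143, 144, 141, 142, 107, 67]
```

The black boundary slides in the grip (rows 246→251→254) while the sleeve stays put. Its mouth is about 53 mm past the tip, so this sleeve is short-bored and goes in the red tray.

carry_out(
  motion=[
    [-3,0,0,0,1],
    [-10,0,0,0,1],
    [-15,0,0,0,1],
    [-25,0,0,0,1],
    [-35,0,0,0,1],
    [-20,0,0,0,1],
    [0,0,-40,0,1],
    [0,0,-20,0,1],
    [0,0,0,0,1],
  ],
)

```text
t: 14.5
eef_pos: [577.1, 149.3, 130.6]
tcp_rot: [3.137, -0.001, 1.646]
ft_force: [0.6, 0.5, -2.1]
opening: 0.294
grip_force: 30.0
```

```bash
python3 al.py w9; python3 - <<'E'
from h import *
from cell import env
plan(env.state(),(381,-324.5,125),86.8)
E
```

```text
[577.12037832 149.31749584 130.55462302] [ 1.79730877e+02 -2.98579864e-02  9.43313292e+01] 0.29364222941917434 [ 0.60137732  0.50130775 -2.12368224]
bbox [  226    87    65   169 10084]
L y at TCP -13.32 deg 0.02
R y at TCP 15.27 deg -2.0
mid y at TCP 0.98 y at x=88 -0.54 deg -0.99 width 27.13
after turn shift [-484.1 -168.5    3.8]
before turn shift [-457.7 -230.7    3.8]
turn 7.55
```

carry_out(
  motion=[
    [-41,-21,0,0,1],
    [-41,-21,0,0,1],
    [-42,-21,0,0,1],
    [-42,-21,0,0,1],
    [-42,-21,0,0,1],
    [-42,-21,0,0,1],
    [-42,-21,0,0,1],
    [-42,-21,0,0,1],
    [-42,-21,0,0,1],
    [-41,-21,0,0,1],
    [-41,-21,0,7.5,1],
    [0,0,0,0,1],
  ],
)

```text
t: 15.75
eef_pos: [378.4, -328.3, 126.6]
tcp_rot: [-3.141, -0.0, 1.507]
ft_force: [0.6, 0.9, -2.1]
opening: 0.294
grip_force: 30.0
```

```bash
python3 - <<'E'
from h import *
from cell import env
st=env.state();print(st["eef_pos"],np.rad2deg(st["tcp_rot"]))
w=wrist(env,"w10");b=blobs(mask(w,(0,170,70),(6,255,255)),500)
R=Ro.from_euler('xyz',st["tcp_rot"]).as_matrix()
for k in b[:3]:print(k.min(0),k.max(0),rect(ray(w,k,30)))
q=cv2.approxPolyDP(cv2.convexHull(np.vstack(b).astype(np.int32)),5,True).reshape(-1,2);print(q.tolist(),ray(w,q,30).round(0).tolist())
plan(st,(381,-324.5,20),86.8)
E
```

```text
[ 378.43481875 -328.28373803  126.63564881] [-1.79974054e+02 -1.96956982e-03  8.63729523e+01]
[182  47] [341 245] (array([ 384.1, -291.1]), array([157.6, 118.1]), 86.9)
[289 181] [332 244] (array([ 422. , -343.9]), array([56.1, 36.3]), 86.7)
[[341, 47], [330, 244], [196, 245], [182, 49]] [[447.0, -216.0, 30.0], [438.0, -373.0, 30.0], [322.0, -367.0, 30.0], [330.0, -210.0, 30.0]]
after turn shift [  3.9   2.3 106.6]
before turn shift [  3.9   2.3 106.6]
turn -0.43
```

carry_out(
  motion=[
    [4,4,30,0,1],
    [0,0,40,0,1],
    [0,0,25,0,1],
    [0,0,10,0,1],
    [0,0,4,0,1],
    [0,0,0,0,1],
    [0,0,0,0,0.5],
    [0,0,0,0,0.5],
    [0,0,0,0,0.5],
    [0,0,0,0,0.5],
  ],
)

```text
t: 16.8
eef_pos: [384.8, -320.7, 19.5]
tcp_rot: [3.141, 0.001, 1.516]
ft_force: [-0.1, 0.7, -1.2]
opening: 0.493
grip_force: 0.0
```

carry_out(
  motion=[
    [0,0,-10,0,0.5],
    [0,0,-40,0,0.5],
    [0,0,-50,0,0.5],
    [0,0,-50,0,0.3],
    [0,0,-20,0,0.3],
    [0,0,0,0,0.3],
  ],
)

```text
t: 17.4
eef_pos: [385.4, -321.3, 192.7]
tcp_rot: [3.137, 0.004, 1.516]
ft_force: [-0.2, -1.1, -1.0]
opening: 0.677
grip_force: 0.0
```

```bash
python3 - <<'E'
from h import *
from cell import env
st=env.state();print(st["eef_pos"],np.rad2deg(st["tcp_rot"]),st["opening"])
w=wrist(env,"w11")
cv2.imwrite("pics/w11b.png",w["color"][:,:,::-1])
# next: pre-grasp above sleeve B, 32 mm in from its mouth, centre line through (607,-129), dir (0.985,-0.172)
plan(st,(612,-129.9,185),170.0)
E
```

```text
[ 385.35096249 -321.27382135  192.74032168] [179.7350077    0.25083478  86.86609265] 0.6768804592172641
after turn shift [-190.   227.8    7.7]
before turn shift [203.5 215.8   7.7]
turn -83.13
```

View pics/w11b.png

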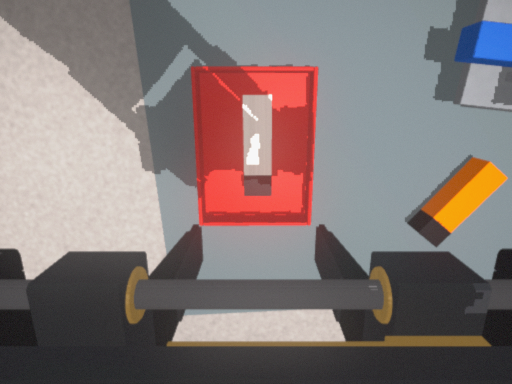

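The sleeve lies flat in the red tray at (257,145). Now sleeve B.

carry_out(
  motion=[
    [29,30,1,0,0.3],
    [29,31,1,0,0.3],
    [29,31,1,0,0.3],
    [29,31,1,0,0.3],
    [29,31,1,0,0.3],
    [29,31,1,0,0.3],
    [29,30,1,0,0.3],
  ],
)

```text
t: 18.15
eef_pos: [611.1, -128.1, 180.2]
tcp_rot: [-3.139, -0.001, 1.516]
ft_force: [0.3, -0.5, 0.1]
opening: 0.702
grip_force: 0.0
```

carry_out(
  motion=[
    [0,0,0,-8.3,0.3],
    [0,0,0,-8.3,0.3],
    [0,0,0,-8.3,0.3],
    [0,0,0,-8.3,0.3],
    [0,0,0,-8.3,0.3],
    [0,0,0,-8.3,0.3],
    [0,0,0,-8.3,0.3],
    [0,0,0,-8.3,0.3],
    [0,0,0,-8.3,0.3],
    [0,0,0,-8.3,0.3],
    [0,0,0,0,0.3],
    [0,0,0,0,0.3],
  ],
)

```text
t: 19.35
eef_pos: [610.1, -129.5, 180.9]
tcp_rot: [3.141, -0.002, 2.96]
ft_force: [-0.1, -0.3, 0.2]
opening: 0.699
grip_force: 0.0
```

```bash
python3 - <<'E'
from h import *
from cell import env
st=env.state();print(st["eef_pos"],np.rad2deg(st["tcp_rot"]),st["opening"])
w=wrist(env,"w12");R=Ro.from_euler('xyz',st["tcp_rot"]).as_matrix()
I=w["color"].astype(int)[:,:,0]
for r in(200,212,224):
    v=I[r,225:300]>200;i=np.nonzero(v)[0];
    if len(i):print(r,i.min()+225,i.max()+225,((ray(w,[(i.min()+224.5,r),(i.max()+225.5,r)],68)-st["eef_pos"])@R).round(1).tolist())
print(I[165:215,260].tolist())
for r in(185,190):print(r,((ray(w,[(258,r)],68)-st["eef_pos"])@R).round(1))
plan(st,(610,-129.6,50),170)
E
```

```text
[ 610.07945075 -129.53656315  180.8778658 ] [ 1.79978409e+02 -1.08404341e-01  1.69611387e+02] 0.6992921478436853
200 226 299 [[-6.0, -29.2, 112.9], [-6.0, 36.2, 112.9]]
212 243 274 [[-17.2, -14.4, 112.8], [-17.2, 14.3, 112.9]]
[199, 199, 198, 198, 200, 202, 201, 201, 202, 201, 200, 203, 203, 203, 204, 203, 201, 202, 203, 203, 204, 205, 203, 205, 205, 205, 203, 206, 205, 205, 209, 226, 247, 247, 247, 247, 247, 247, 247, 247, 247, 247, 247, 247, 247, 247, 247, 247, 247, 247]
185 [[  7.6  -0.5 112.9]]
190 [[  3.1  -0.5 112.9]]
after turn shift [ 1.000e-01 -1.000e-01  1.309e+02]
before turn shift [ 1.000e-01 -1.000e-01  1.309e+02]
turn -0.39
```

carry_out(
  motion=[
    [0,0,30,-0.4,0.3],
    [0,0,40,0,0.3],
    [0,0,40,0,0.3],
    [0,0,20.5,0,0.3],
    [0,0,0,0,0.3],
    [0,0,0,0,1],
    [0,0,0,0,1],
    [0,0,0,0,1],
    [0,0,0,0,1],
    [0,0,0,0,1],
    [0,0,0,0,1],
  ],
)

```text
t: 20.5
eef_pos: [610.5, -129.6, 51.6]
tcp_rot: [3.142, 0.0, 2.972]
ft_force: [-0.2, -0.5, 1.3]
opening: 0.294
grip_force: 30.0
```

carry_out(
  motion=[
    [0,0,-2,0,1],
    [15,0,0,0,1],
    [25,0,0,0,1],
    [25,0,0,0,1],
    [20,0,0,0,1],
    [0,0,-40,0,1],
    [0,0,-40,0,1],
    [0,0,0,0,1],
    [0,0,0,0,1],
  ],
)

```text
t: 21.4
eef_pos: [526.8, -115.3, 134.0]
tcp_rot: [-3.141, 0.002, 2.972]
ft_force: [-0.8, 0.8, -1.1]
opening: 0.294
grip_force: 30.0
```

```bash
python3 - <<'E'
from h import *
from cell import env
st=env.state();print(st["eef_pos"],np.rad2deg(st["tcp_rot"]),st["opening"])
c=wrist(env,"w13");I=c["color"].astype(float)
R=Ro.from_euler('xyz',st["tcp_rot"]).as_matrix();tool=lambda P:(P-st["eef_pos"])@R
print(I[180:216:2,258,0]);print(tool(ray(c,[(258,r) for r in(190,195,200,205)],st["eef_pos"][2]+18)).round(1)[:,0])
plan(st,(571.4,212.5,130),94.4)
E
```

```text
[ 526.76571496 -115.27386336  133.99845462] [-1.79991487e+02  8.74509784e-02  1.70260335e+02] 0.29443292024895756
[103. 107. 108. 166. 194. 199. 199. 198. 200. 182. 190. 201. 201. 199.
 199. 200. 201. 200.]
[38.1 35.7 33.3 30.9]
after turn shift [323.4  69.6   4. ]
before turn shift [ 11.5 330.6   4. ]
turn 75.86
```

carry_out(
  motion=[
    [1,41,0,0,1],
    [1,41,0,0,1],
    [1,41,0,0,1],
    [1,41,0,0,1],
    [2,41,0,0,1],
    [2,41,0,0,1],
    [2,42,0,0,1],
    [2,42,0,0,1],
  ],
)

```text
t: 22.25
eef_pos: [570.0, 213.6, 131.5]
tcp_rot: [-3.14, -0.003, 2.972]
ft_force: [0.8, -1.3, -1.1]
opening: 0.293
grip_force: 30.0
```

carry_out(
  motion=[
    [0,0,0,8.5,1],
    [0,0,0,8.5,1],
    [0,0,0,8.5,1],
    [0,0,0,8.5,1],
    [0,0,0,8.5,1],
    [0,0,0,8.5,1],
    [0,0,0,8.5,1],
    [0,0,0,8.5,1],
    [0,0,0,7.9,1],
    [0,0,0,0,1],
    [0,0,0,0,1],
  ],
)

```text
t: 23.35
eef_pos: [570.3, 211.9, 132.2]
tcp_rot: [-3.14, 0.0, 1.651]
ft_force: [-0.1, -0.7, -1.2]
opening: 0.294
grip_force: 30.0
```

```bash
python3 - <<'E'
from h import *
from cell import env
st=env.state();print(st["eef_pos"],np.rad2deg(st["tcp_rot"]),st["opening"])
plan(st,(571.4,212.5,11.6),94.4)
E
```

```text
[570.28117748 211.8988596  132.2447403 ] [-1.79886113e+02  1.42451563e-02  9.45975390e+01] 0.2941994973277047
after turn shift [  0.5   1.2 120.6]
before turn shift [  0.5   1.2 120.6]
turn 0.2
```

carry_out(
  motion=[
    [0,1.2,35,0.2,1],
    [0,0,40,0,1],
    [0,0,30,0,1],
    [0,0,11,0,1],
    [0,0,4.5,0,1],
    [0,0,0,0,1],
    [0,0,0,0,0.4],
    [0,0,0,0,0.4],
    [0,0,0,0,0.4],
    [0,0,0,0,0.4],
  ],
)

```text
t: 24.35
eef_pos: [572.1, 212.2, 13.7]
tcp_rot: [3.141, -0.0, 1.644]
ft_force: [0.1, -0.7, 0.7]
opening: 0.566
grip_force: 0.0
```

carry_out(
  motion=[
    [-20,0,0,0,0.4],
    [-24,0,0,0,0.4],
    [-10,0,0,0,0.4],
    [0,0,0,0,0.4],
    [0,0,0,0,1],
    [0,0,0,0,1],
    [0,0,0,0,1],
    [0,0,0,0,1],
    [0,0,0,0,1],
    [0,0,0,0,1],
  ],
)

```text
t: 25.35
eef_pos: [575.7, 158.5, 13.0]
tcp_rot: [-3.142, -0.0, 1.644]
ft_force: [0.1, 0.8, -0.4]
opening: 0.293
grip_force: 30.0
```

```bash
python3 al.py w14; python3 - <<'E'
from h import *
from cell import env
a=np.deg2rad(94.4);d=np.array([np.cos(a),np.sin(a)]);n=np.array([-d[1],d[0]]);p=env.state()["eef_pos"][:2];print("d",p@d,"n",p@n,"grip",env.state()["grip_force"])
E
```

```text
[575.73911315 158.47654609  13.00588051] [-1.79999471e+02 -7.83531058e-03  9.41769756e+01] 0.29317250609987516 [ 0.07236649  0.75138111 -0.41414124]
bbox [  227    79    65   172 10153]
L y at TCP -13.36 deg 0.3
R y at TCP 15.41 deg -1.88
mid y at TCP 1.03 y at x=88 -0.19 deg -0.79 width 27.23
d 113.78409810477434 n -586.2354924163989 grip 29.968478679656982
```

carry_out(
  motion=[
    [0,0,-10,0,1],
    [0,0,-25,0,1],
    [0,-0.6,-21,-0.2,1],
    [12,0,0,0,1],
    [12,0,0,0,1],
    [0,0,0,0,1],
    [0,0,0,0,1],
  ],
)

```text
t: 26.1
eef_pos: [572.8, 182.6, 68.0]
tcp_rot: [-3.14, 0.0, 1.648]
ft_force: [-0.2, 0.0, -0.8]
opening: 0.291
grip_force: 30.0
```

```bash
python3 al.py w15; python3 - <<'E'
import cv2
cv2.imwrite("pics/w15c.png",cv2.resize(cv2.imread("pics/w15.png")[0:110,190:330],None,fx=5,fy=5,interpolation=cv2.INTER_CUBIC))
E
```

```text
[572.77435175 182.64393788  68.03606443] [-1.79909715e+02  9.72313278e-03  9.44290668e+01] 0.2906716541828872 [-0.19765512  0.00088596 -0.80378629]
bbox [  227    79    65   171 10019]
L y at TCP -13.45 deg 0.44
R y at TCP 15.83 deg -2.55
mid y at TCP 1.19 y at x=88 -0.43 deg -1.05 width 27.22
```

View pics/w15c.png

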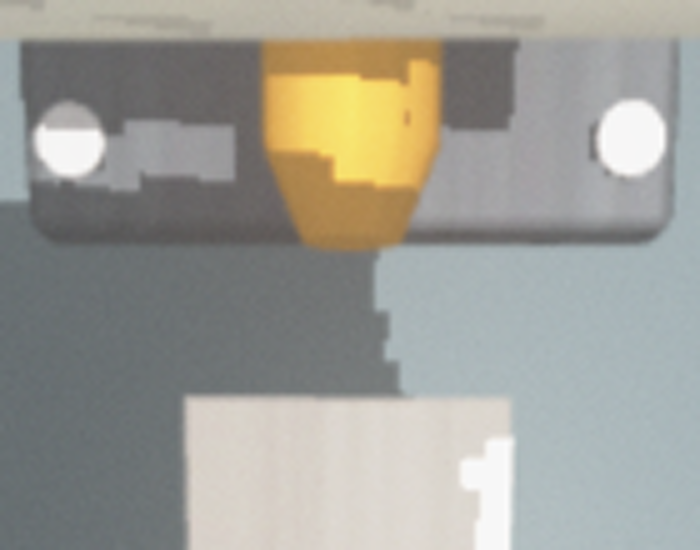

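Pin centre x≈352 and sleeve centre x≈349 in the crop, so they are aligned within 0.3 mm. Pushing on.

carry_out(
  motion=[
    [0,0.3,-0.7,0,1],
    [8,0,0,0,1],
    [8,0,0,0,1],
    [8,0,0,0,1],
    [8,0,0,0,1],
    [8,0,0,0,1],
    [8,0,0,0,1],
    [8,0,0,0,1],
    [0,0,0,0,1],
  ],
)

```text
t: 27.05
eef_pos: [569.3, 239.0, 69.7]
tcp_rot: [3.141, -0.0, 1.648]
ft_force: [0.5, 0.0, -2.0]
opening: 0.29
grip_force: 30.0
```

carry_out(
  motion=[
    [5,0,0,0,1],
    [4,0,0,0,1],
    [4,0,0,0,1],
    [4,0,0,0,1],
    [0,0,0,0,1],
  ],
)

```text
t: 27.55
eef_pos: [568.1, 255.4, 69.8]
tcp_rot: [3.141, -0.0, 1.647]
ft_force: [0.1, 0.3, -1.6]
opening: 0.288
grip_force: 30.0
```

carry_out(
  motion=[
    [3,0,0,0,1],
    [3,0,0,0,1],
    [2,0,0,0,1],
    [2,0,0,0,1],
    [0,0,0,0,1],
    [0,0,0,0,1],
  ],
)

```text
t: 28.15
eef_pos: [567.8, 263.1, 69.8]
tcp_rot: [-3.141, 0.002, 1.647]
ft_force: [1.6, -13.3, 0.2]
opening: 0.294
grip_force: 30.0
```

carry_out(
  motion=[
    [2,0,0,0,1],
    [0,0,0,0,1],
    [0,0,0,0,1],
  ],
)

```text
t: 28.45
eef_pos: [567.8, 263.8, 69.8]
tcp_rot: [-3.141, 0.004, 1.647]
ft_force: [2.6, -23.2, 1.4]
opening: 0.295
grip_force: 30.0
```

carry_out(
  motion=[
    [-4,0,0,0,1],
    [-15,0,0,0,1],
    [-20,0,0,0,1],
    [-30,0,0,0,1],
    [-35,0,0,0,1],
    [-15,0,0,0,1],
    [0,0,-40,0,1],
    [0,0,-30,0,1],
    [0,0,0,0,1],
  ],
)

```text
t: 29.35
eef_pos: [577.9, 148.3, 143.6]
tcp_rot: [3.135, -0.001, 1.647]
ft_force: [0.4, -0.2, -0.5]
opening: 0.294
grip_force: 30.0
```

```bash
python3 al.py w16; python3 - <<'E'
from h import *
from cell import env
c=load("w1.npz");g=blobs(mask(c,(50,120,40),(75,255,255)),2000)[0]
q=cv2.approxPolyDP(cv2.convexHull(g.astype(np.int32)),4,True).reshape(-1,2);print(ray(c,q,30).round(0)[:,:2].tolist())
t=np.array([380.5,334.5]);y=np.array([-np.sin(np.deg2rad(-4.9)),np.cos(np.deg2rad(-4.9))])
p=t-34*y;print(p);plan(env.state(),(p[0],p[1],130),85.1)
E
```

```text
[577.87822907 148.3238064  143.55885762] [ 1.79628159e+02 -4.05471479e-02  9.43496597e+01] 0.29356018123261357 [ 0.36508346 -0.22037011 -0.46759371]
bbox [  226    81    65   171 10059]
L y at TCP -13.32 deg 0.08
R y at TCP 15.21 deg -2.05
mid y at TCP 0.94 y at x=88 -0.57 deg -0.99 width 26.91
[[329.0, 420.0], [454.0, 405.0], [441.0, 262.0], [432.0, 254.0], [315.0, 264.0]]
[377.59582461 300.62425993]
after turn shift [ 134.7 -211.6   11.4]
before turn shift [ 167.  -187.1   11.4]
turn 9.26
```

Home contact at mouth ≈305 (stop expected ≈304), so this one is full-depth and goes in the green tray.

carry_out(
  motion=[
    [28,-31,1,0,1],
    [28,-31,1,0,1],
    [28,-31,1,0,1],
    [28,-31,1,0,1],
    [28,-31,1,0,1],
    [27,-32,1,0,1],
    [0,0,0,4.6,1],
    [0,0,0,4.6,1],
    [0,0,0,0,1],
    [0,0,0,0,1],
  ],
)

```text
t: 30.4
eef_pos: [376.8, 300.3, 133.0]
tcp_rot: [-3.141, 0.001, 1.489]
ft_force: [0.2, 1.1, -2.0]
opening: 0.293
grip_force: 30.0
```

```bash
python3 - <<'E'
from h import *
from cell import env
st=env.state();print(st["eef_pos"],np.rad2deg(st["tcp_rot"]))
w=wrist(env,"w17");b=blobs(mask(w,(50,120,40),(75,255,255)),300)
for k in b[:3]:print(k.min(0),k.max(0),rect(ray(w,k,30)))
q=cv2.approxPolyDP(cv2.convexHull(np.vstack(b).astype(np.int32)),5,True).reshape(-1,2);P=ray(w,q,30);print(P.round(0)[:,:2].tolist(),rect(P))
plan(st,(377.6,300.6,18.5),85.1)
E
```

```text
[376.77629029 300.34244827 133.04622468] [-1.79941569e+02  3.63861494e-02  8.52996606e+01]
[181  50] [337 243] (array([379.6, 336.1]), array([158.1, 118.5]), 84.9)
[288 197] [326 243] (array([417.3, 275.4]), array([42.5, 32.8]), 85.0)
[[445.0, 409.0], [432.0, 254.0], [314.0, 263.0], [328.0, 419.0]] (array([379.4, 336.5]), array([156.6, 117.9]), 85.2)
after turn shift [  0.3   0.8 114.5]
before turn shift [  0.3   0.8 114.5]
turn 0.2
```

carry_out(
  motion=[
    [2,0,30,0.2,1],
    [0,0,40,0,1],
    [0,0,28,0,1],
    [0,0,12,0,1],
    [0,0,4.5,0,1],
    [0,0,0,0,1],
    [0,0,0,0,0.5],
    [0,0,0,0,0.5],
    [0,0,0,0,0.5],
    [0,0,0,0,0.5],
  ],
)

```text
t: 31.45
eef_pos: [377.5, 302.7, 19.8]
tcp_rot: [3.141, -0.001, 1.483]
ft_force: [-0.3, -0.1, -0.5]
opening: 0.493
grip_force: 0.0
```

carry_out(
  motion=[
    [0,0,-10,0,0.5],
    [0,0,-40,0,0.5],
    [0,0,-50,0,0.5],
    [0,0,-50,0,0.5],
    [0,0,-20,0,0.5],
    [0,0,0,0,0.5],
    [0,0,0,0,0.5],
  ],
)

```text
t: 32.15
eef_pos: [377.0, 302.3, 189.5]
tcp_rot: [3.141, -0.0, 1.483]
ft_force: [-0.8, -0.7, -0.2]
opening: 0.498
grip_force: 0.0
```

```bash
python3 - <<'E'
from h import *
from cell import env
st=env.state();print(st["t"],st["eef_pos"],st["opening"])
w=wrist(env,"w18");t=env.read_camera("top")["color"]
a=w["color"][:,:,::-1][:300,:400];b=t[:,:,::-1][100:310,50:450]
cv2.imwrite("pics/fin.png",np.vstack([a,b]))
E
```

```text
32.15 [376.9987763  302.34311604 189.512785  ] 0.4983143154393
```

View pics/fin.png

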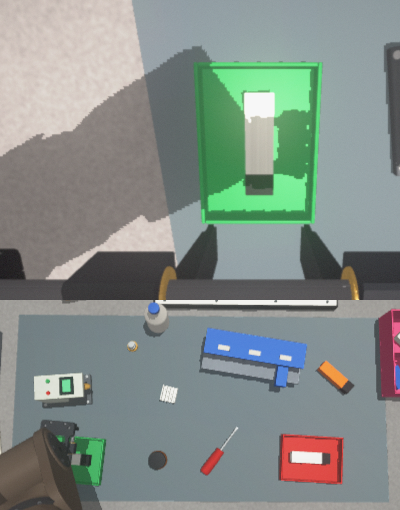

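The full-depth sleeve lies flat in the green tray at (260,143) and the short one flat in the red tray at (310,457). Everything else is where it was.

```bash
python3 -c "
from cell import env
print(env.job_done())"
```

```text
the job is handed in; nothing more can be done
None
```

I gauged both sleeves and handed the job in at about 32 s: the short-bored one is in the red tray, the full-depth one is in the green tray, and nothing else was moved.

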